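# Lock the packing bench's tip-out plate level

## Robot

A 7-joint arm with a two-finger parallel gripper is mounted at the origin on the work surface. World frame = base frame: x ahead of the robot, y to its left, z up, the work surface at z = 0. Lengths are in m, angles in rad, forces in N, time in s.
With the tool pointing down it reaches from about 0.4 to 0.85 m from the base axis. Payload 10.4 kg.
Tool frame: the origin (TCP) lies at the very end of the fingers, on their centre line; the grasp point (between the pads) lies r.grip_depth behind it (r.grip_depth is the distance from the TCP to the grasp point, in m); y points along the fingers, z is the direction in which the jaws open and shut, and the axes are right-handed (so a half turn about y gives the same grasp; the last joint's range is limited). The gripper opens to 87 mm and grips with 3 to 60 N. Pads are 19 mm wide; open, the fingers measure 117 mm over their backs; the gripper's body (75 mm by 190 mm) begins 51 mm behind the grasp point.
Start: joints at [1.287, 0.332, -0.065, 1.46, 0.022, 1.35, -0.088], TCP at [0.161, -0.604, 0.223] pointing down, gripper open.
Joint ranges: [-2.6, 2.6], [-0.5, 2.12], [-1.47, 1.34], [0.16, 2.42], [-1.27, 4.41], [0.06, 2.06], [-2.6, 2.6]. Speed limits (rad/s): [2.22, 2.22, 2.79, 2.79, 3.14, 3.14, 3.14].

## Interface

Orientations are given as a unit quaternion [x, y, z, w].
In Python, from bench import r gives the robot as it stands.
- The arm moves only by the shell command python3 -m jog 'ROWS' [OPENING] [FORCE]. ROWS is JSON, a list of rows, each a list of 6 numbers: the shift along the tool's x, y, z in m, then the turn, a rotation vector about the tool's x, y, z in degrees. A call has 1 to 12 rows; each row shifts and turns the pose as measured when the row begins, along the tool's axes as they then stand; what a row does not reach is not made up. A row lasts 1/12 s, in which the tool goes at most 41.7 mm and 7.16 degrees, less where a joint would pass 70% of its speed; a pose out of reach is approached as far as the arm can. A call with a gripper value outside its range is refused whole. OPENING is the opening, from -1 (shut) to 1 (fully open), so that 0 is half open, set as the call begins (- or left out, the last holds). The fingers move at their own pace and stop on an object; FORCE is the grip in N (left out, the last holds). Time passes only in rows, so rows that do not move let the fingers close. It gives the time, the measured TCP pose, the force and the opening at its end, in the units of the state.
- r.read_state(): the state, without advancing time (a new reading comes with each control period).
- r.camera(name): name is "side" or "top"; returns a dict with "image" (480x640x3 uint8, red, green, blue), "range_z" (480x640 float32, m along the optical axis (not along the pixel's ray), 0 where there is no reading), "K" (3x3 intrinsics, pixels), "R" (3x3) and "t" (3): a world point X has camera coordinates R X + t. Camera axes: x right, y down, z forward; pixel columns grow to the right and rows downward; lengths in m; the calibration is good to about 2 mm. A picture is of the moment at which its call begins.
- r.close_job(): hands the job in, once; it reports no verdict.
The state is a dict: "time": time; "joint_positions": joint angles; "joint_vel": joint speeds; "joint_torque": joint torques, N m; "ee_pos": TCP position; "eef_rot": TCP orientation; "ft_force": force on the tool from outside, world axes, zero at the start; "torque": the same for the moment, N m; "width": finger opening in m.
Only numpy, scipy, OpenCV 4.12 (cv2) and the standard library are available. Lean on these libraries where they do the work, as an engineer would, in place of code of your own. Each camera call takes 0.05 s, during which the arm holds its last target. There are 200 camera calls.

## Task

The packing stand's spring-loaded tip-out plate is up; lock it level for the next carton. Pick up the loose yellow lock bar by its black fin, push the plate down level with the bar laid crosswise on it, and slide the bar, centred, under both red hooks until you feel it meet the brass stop, pressing it snug there with about 10 N before you let go, so that the plate stays level. Never put more than about 25 N on the stop or 35 N on the plate or hooks, and leave the other things on the bench where they are.

Things in the scene. Friction and masses are not known exactly. Their poses are not given: they have to be found in the camera images.
- fixture: Tip-out stand fixed to the bench: blue base 240 x 250 mm with a sprung plywood plate, two red hooks, an adjustable brass stop and a chute behind. Origin on the bench under the stand's middle; z up, x from the plate's raised free edge (robot's side) to its hinge, y along the hinge. In this frame, mm: hinge line x 85, z 62; level plate x -115 to 85, y -78 to 78, top z 62, 10 thick.
- lock_home (a point): Point at x -36, y 0, z 62 mm of the stand's frame (same axes): where the lock bar's origin lies when the bar is home on the level plate and the adjustable stop is at the middle of its range. The true home lies up to 18 mm before or beyond it along x.
- hook_left (a point): Underside of the left (+y) red hook's roof at its front edge: stand frame x -63, y 100, z 76.5 mm. Both hooks are rigid inverted Ls, y 88 to 112 either side of the plate, open towards -x; roof x -63 to 21, 10 mm thick, 14.5 mm above the level plate (bar + 0.5); a lip flared upward reaches to x -74; red back column from x 3.
- hook_right (a point): The same point of the right (-y) red hook: stand frame x -63, y -100, z 76.5 mm.
- stop_holder: Grey holder, 60 x 30 x 14 mm, fixed on the base beneath the plate; it clamps the adjustable stop: a dark cross tie with one upright brass finger in each hook's throat (top z 70 mm of the stand), which the bar's two ends meet. The stop is set differently each time, unseen in this pose: the fingers' front faces lie anywhere from x -44 to -8 mm of the stand. Rigid to the touch.
- tip_plate (a joint): Tilt of the plate about its hinge, rad: 0 level, positive = free edge raised. A spring holds it up at its limit, 0.30; about 6 to 8 N pressed down by the free edge brings it level, 8 to 12 N under the hooks. At -0.015 (2 to 3 mm lower at the free edge) it meets rigid stops and the force rises steeply.
- plate_edge (a point): Middle of the top of the plate's free edge, 200 mm from the hinge line; moves with the plate.
- lock_bar: Loose lock bar, about 250 g: yellow flat-bottomed bar 236 mm long (its y), 20 wide (x), 14 high, with a black upright grip fin amid it, 12 thick (x), 60 long (y), z 14 to 64 mm. Origin centre of underside, z up; same after a half turn. Starts lying on the bench left or right of the stand, pointing away from the robot; home, it lies along the stand's y on the plate.
- small_carton: small closed cardboard carton, 100 x 75 x 55 mm high; a bystander, may lie to the left or right of the stand. Origin at the centre of its underside.
- ribbon_spool: red spool, 68 mm across, 45 mm high, standing; a bystander. Origin at the centre of its underside.
- tape_roll: yellow ring of tape, 90 mm across, 48 mm high, lying flat; a bystander. Origin at the centre of its underside.
- glue_bottle: white bottle with orange cap, 52 mm across, 130 mm high; a bystander. Origin at the centre of its underside.
- mug: blue mug, 80 mm across, 90 mm high; a bystander. Origin at the centre of its underside.
- flat_carton: flat cardboard carton, 120 x 90 x 35 mm high; a bystander. Origin at the centre of its underside.
- foam_block: green block, 70 x 50 x 30 mm high; a bystander. Origin at the centre of its underside.

How it is judged:
On the way, in this order (a step that is already met when the one before it is completed fails the run):
1. the plate is pressed down level by the lock bar (value of joint tip_plate below 0.03 rad and contact force between lock_bar and tip_plate above 1 N), for 0.1 s.
2. the bar is pressed snug against the stop, under both hooks, with the plate level (value of joint tip_plate between -0.03 and 0.02 rad and x of lock_bar in the frame of lock_home between -0.022 and 0.022 m and y of lock_bar in the frame of lock_home between -0.015 and 0.015 m and z of lock_bar in the frame of lock_home between -0.005 and 0.005 m and angle between the y axis of lock_bar and the y axis of fixture, either way round below 0.06 rad and angle between lock_bar's own z axis and vertical below 0.06 rad and contact force between lock_bar and stop_holder above 3 N), for 0.15 s.
At the end, for the whole second after the job is handed in: The plate is level (between -0.03 and 0.02 rad); the lock bar lies upright under both hooks, its origin within 22 mm of lock_home along the stand's x (where the stop lets it come), 15 mm along y and 5 mm in height, parallel to the hinge within 0.06 rad, at rest and released (value of joint tip_plate between -0.03 and 0.02 rad and x of lock_bar in the frame of lock_home between -0.022 and 0.022 m and y of lock_bar in the frame of lock_home between -0.015 and 0.015 m and z of lock_bar in the frame of lock_home between -0.005 and 0.005 m and angle between the y axis of lock_bar and the y axis of fixture, either way round below 0.06 rad and angle between lock_bar's own z axis and vertical below 0.06 rad and linear speed of lock_bar below 0.01 m/s and contact force between the fingers and lock_bar below 0.1 N); the robot touches nothing.
It fails at once if more than 30 N on the adjustable stop (contact force between stop_holder and anything else above 30 N).
It fails at once if more than 40 N on the plate (contact force between tip_plate and anything else above 40 N).
It fails at once if the stand rammed: contact forces on all its parts together above 80 N (contact force between fixture and anything else above 80 N).
It fails at once if another thing on the bench moved more than 30 mm (distance of any of small_carton, ribbon_spool, tape_roll, glue_bottle, mug, flat_carton, foam_block from where it was at the start of the episode above 0.03 m).
It also fails if it takes over 64 s, if anything falls off the work surface, if the arm or the gripper's body presses on something with over 40 N, if the wrist force passes 120 N, or if a joint passes its speed limit or range.

## Working session

There is one attempt and no reset: what is moved stays moved. The work goes in short steps, Python scripts to look and compute and a shell command to move; the robot and the scene stay as the last step left them, time stands still between calls to the robot, and variables do not carry over. Pictures are saved under pics/ and viewed, about 8 in all and at most 12, crops included, and the job is handed in when it is done.

```bash
ls; mkdir -p pics; python3 - <<'E'
from bench import r
import cv2,numpy as np
s=r.read_state(); print({k:np.round(v,4).tolist() for k,v in s.items()}, r.grip_depth)
for n in("top","side"):
    c=r.camera(n); cv2.imwrite(f"pics/{n}0.png",c["image"][:,:,::-1]); np.savez(f"{n}0.npz",**{k:c[k] for k in("image","range_z","K","R","t")})
    print(n,c["K"].round(1).tolist(),c["R"].round(3).tolist(),c["t"].round(3).tolist())
E
```

```text
pics
{'time': 0.0, 'joint_positions': [1.2874, 0.3329, -0.0647, 1.4609, 0.0216, 1.3499, -0.0885], 'joint_vel': [0.0003, 0.0013, -0.0003, 0.0018, 0.0003, 0.0017, -0.001], 'joint_torque': [-0.0004, -62.3265, 0.0242, -38.9882, -0.0615, 0.04, 0.0002], 'ee_pos': [0.1611, -0.6035, 0.2217], 'eef_rot': [-0.092, 0.7016, -0.7006, 0.0919], 'ft_force': [0.0636, 0.6006, 0.2707], 'torque': [-0.0036, -0.0431, 0.0108], 'width': 0.0871} 0.0187
top [[481.5, 0.0, 321.2], [0.0, 481.5, 234.4], [0.0, 0.0, 1.0]] [[-0.019, -1.0, -0.008], [-0.991, 0.02, -0.136], [0.136, 0.006, -0.991]] [0.018, 0.558, 1.45]
side [[614.6, 0.0, 327.8], [0.0, 614.6, 238.4], [0.0, 0.0, 1.0]] [[-0.901, -0.433, 0.018], [-0.245, 0.474, -0.846], [0.358, -0.766, -0.533]] [0.505, 0.196, 1.306]
```

View pics/top0.png

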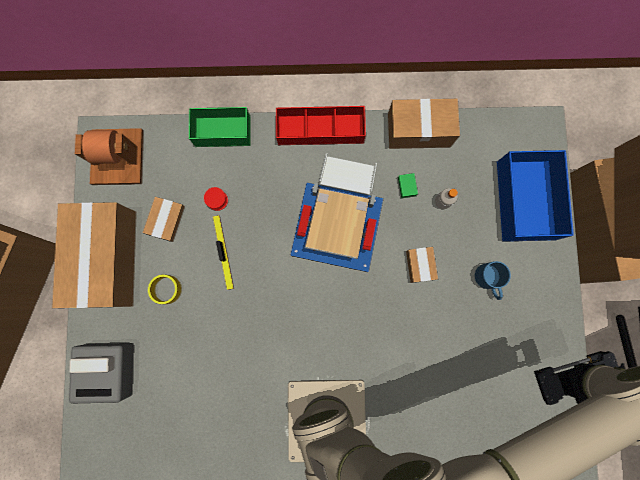

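View pics/side0.png

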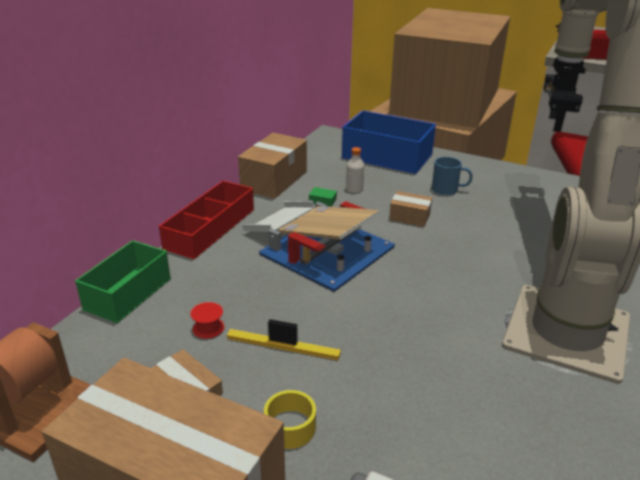

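```bash
cat > lib.py <<'E'
import numpy as np,cv2
def cloud(d):
    z=d["range_z"];v,u=np.indices(z.shape);K=d["K"]
    p=np.stack([(u-K[0,2])/K[0,0]*z,(v-K[1,2])/K[1,1]*z,z],-1)
    return (p-d["t"])@d["R"]
def ray(d,uv,h):
    K=d["K"];n=np.array([(uv[0]-K[0,2])/K[0,0],(uv[1]-K[1,2])/K[1,1],1.])@d["R"]
    o=-d["R"].T@d["t"];return o+n*(h-o[2])/n[2]
def blobs(d,lo,hi,box,mn=20):
    m=cv2.inRange(cv2.cvtColor(d["image"],cv2.COLOR_RGB2HSV),lo,hi)
    k=np.zeros_like(m);x0,y0,x1,y1=box;k[y0:y1,x0:x1]=m[y0:y1,x0:x1]
    cs,_=cv2.findContours(k,cv2.RETR_EXTERNAL,cv2.CHAIN_APPROX_NONE)
    return [c for c in cs if cv2.contourArea(c)>mn],k
def rect(d,c,h):
    P=np.array([ray(d,q,h)[:2] for q in c.reshape(-1,2)],np.float32)
    return cv2.minAreaRect(P*1000),P
E
python3 - <<'E'
import numpy as np,cv2
from lib import *
d=dict(np.load("top0.npz"));C=cloud(d)
def show(n,lo,hi,box,h):
    cs,k=blobs(d,lo,hi,box)
    print(n,"z pct",np.percentile(C[k>0][:,2],[5,25,50,75,95]).round(3))
    for c in cs:
        R,P=rect(d,c,h);print("  ",np.round(R[0],1),np.round(R[1],1),round(R[2],2),cv2.contourArea(c), "corners",cv2.boxPoints(R).round(0).tolist())
show("bar",(20,120,80),(35,255,255),(200,210,240,295),.014)
show("fin",(0,0,0),(180,255,50),(205,235,240,268),.064)
show("red",(0,120,80),(8,255,255),(290,180,390,275),.0865)
cs,k=blobs(d,(100,120,50),(125,255,255),(285,150,390,275));
print("blue z",np.percentile(C[k>0][:,2],[5,25,50,75,95]).round(3))
R,P=rect(d,np.concatenate(cs),.02);print(R,cv2.boxPoints(R))
w=C[205:255,315:360].reshape(-1,3);print(w[:,2].min(),w[:,2].max())
E
```

```text
bar z pct [0.007 0.012 0.014 0.017 0.022]
   [513.2 316.9] [235.7  20.2] 11.44 312.0 corners [[396.0, 303.0], [400.0, 284.0], [631.0, 330.0], [627.0, 350.0]]
fin z pct [0.04  0.056 0.063 0.066 0.069]
   [511.3 312.4] [61.5 16.5] 11.8 83.5 corners [[480.0, 314.0], [483.0, 298.0], [543.0, 311.0], [540.0, 327.0]]
red z pct [0.08  0.084 0.086 0.088 0.092]
   [ 550.8 -134.7] [23.4 92.4] 76.93 195.5 corners [[503.0, -136.0], [593.0, -157.0], [598.0, -134.0], [508.0, -113.0]]
   [595.1  57. ] [23.8 93.5] 76.87 196.5 corners [[547.0, 56.0], [638.0, 35.0], [643.0, 58.0], [552.0, 79.0]]
blue z [0.006 0.01  0.012 0.014 0.018]
((585.4256591796875, -41.936981201171875), (246.08421325683594, 237.9417724609375), 76.88893127441406) [[ 441.6453   -134.78435 ]
 [ 673.3844   -188.75894 ]
 [ 729.20605    50.910385]
 [ 497.46692   104.88498 ]]
0.0014959933787002991 1.5120979192695585
```

```bash
cat > h.py <<'E'
import sys,numpy as np
from bench import r
from scipy.spatial.transform import Rotation as Ro
s=r.read_state();M=Ro.from_quat(s["eef_rot"]).as_matrix();p=np.array(s["ee_pos"])
O=np.array([.5988,-.0449,0]);a=np.radians(-13.0);S=np.array([[np.cos(a),-np.sin(a),0],[np.sin(a),np.cos(a),0],[0,0,1]])
print("t",round(s["time"],2),"tcp",p.round(4),"stand",((p-O)@S*1000).round(1),"F_stand",(np.array(s["ft_force"])@S).round(1),"w",round(s["width"],4),"T",np.round(np.array(s["torque"])@S,2))
print("tool y",M[:,1].round(3),"z yaw",np.degrees(np.arctan2(M[1,2],M[0,2])).round(2),"q7",round(s["joint_positions"][6],2))
def g(t,yaw=None,stand=False):
    """target tcp (m); jaw yaw deg (mod 180): tool shift mm now, plus rotvec for yaw and levelling"""
    t=np.array(t,float)
    if stand:t=O+S@(t/1000)
    if yaw is None: R=M
    else:
        c=[]
        for y in(yaw,yaw+180):
            z=np.array([np.cos(np.radians(y)),np.sin(np.radians(y)),0]);yy=np.array([0,0,-1.]);c.append(np.stack([np.cross(yy,z),yy,z],1))
        vs=[Ro.from_matrix(M.T@R).as_rotvec(degrees=True) for R in c]
        print("rot options",[v.round(2).tolist() for v in vs]);R=c[int(np.argmin([np.linalg.norm(v) for v in vs]))]
    print("shift before rot mm",((t-p)@M*1000).round(1),"after small rot",((t-p)@R*1000).round(1))
E
python3 - <<'E'
from h import *
from lib import *
g([.5,-.15,.25]); g([.512,.316,.2],101.4)
d=dict(np.load("top0.npz"));C=cloud(d)
print("stand heights by stand x (|y|<60) :")
Q=(C.reshape(-1,3)-O)@S*1000
for x in range(-150,200,15):
    m=(abs(Q[:,0]-x)<7.5)&(abs(Q[:,1])<60);print(x,np.percentile(Q[m,2],[10,50,95]).round(0),end="; ")
E
```

```text
t 0.1 tcp [ 0.161  -0.6035  0.2218] stand [-300.9 -642.8  221.8] F_stand [-0.3  0.  -0.9] w 0.0872 T [ 0.01 -0.02 -0.01]
tool y [-0.     0.001 -1.   ] z yaw -75.06 q7 -0.09
shift before rot mm [-444.4  -27.7 -350.9] after small rot [-444.4  -27.7 -350.9]
rot options [[0.01, -176.46, -0.11], [0.07, 3.54, 0.01]]
shift before rot mm [-576.2   22.8 -797.9] after small rot [-525.8   21.8 -832. ]
stand heights by stand x (|y|<60) :
-150 [-5. -0.  5.]; -135 [-4.  3. 16.]; -120 [ 7. 12. 16.]; -105 [  9. 114. 123.]; -90 [112. 116. 122.]; -75 [108. 111. 117.]; -60 [103. 107. 112.]; -45 [ 98. 102. 107.]; -30 [ 93.  97. 102.]; -15 [89. 93. 98.]; 0 [84. 88. 93.]; 15 [80. 83. 87.]; 30 [75. 79. 85.]; 45 [71. 74. 80.]; 60 [66. 70. 75.]; 75 [61. 65. 71.]; 90 [49. 55. 63.]; 105 [ 6. 41. 53.]; 120 [39. 45. 50.]; 135 [34. 39. 45.]; 150 [29. 34. 39.]; 165 [24. 28. 33.]; 180 [18. 22. 28.]; 195 [12. 17. 22.];
```

```bash
python3 -m jog '[[-0.032,-0.0025,-0.025,0,0,0],[-0.032,-0.0025,-0.025,0,0,0],[-0.032,-0.0025,-0.025,0,0,0],[-0.032,-0.0025,-0.025,0,0,0],[-0.032,-0.0025,-0.025,0,0,0],[-0.032,-0.0025,-0.025,0,0,0],[-0.032,-0.0025,-0.025,0,0,0],[-0.032,-0.0025,-0.025,0,0,0],[-0.032,-0.0025,-0.025,0,0,0],[-0.032,-0.0025,-0.025,0,0,0],[-0.032,-0.0025,-0.025,0,0,0],[-0.032,-0.0025,-0.025,0,0,0]]' 1 40
python3 -c "
from h import *
g([.512,.316,.2],101.4)"
```

```text
time: 1.1
ee_pos: [0.4543, -0.2095, 0.2463]
eef_rot: [-0.089, 0.704, -0.7, 0.083]
ft_force: [1.1, -1.2, 0.3]
width: 0.0872
t 1.1 tcp [ 0.4543 -0.2095  0.2463] stand [-103.8 -192.9  246.3] F_stand [ 1.4 -0.9  0.3] w 0.0872 T [-0.07 -0.04 -0.1 ]
tool y [-0.01   0.004 -1.   ] z yaw -76.08 q7 -1.01
rot options [[0.75, -177.48, -0.54], [0.35, 2.52, 0.48]]
shift before rot mm [-182.8   47.9 -495.9] after small rot [-160.4   46.3 -503.7]
```

```bash
python3 -m jog '[[-0.014,0,-0.039,0.35,2.5,0.5],[-0.014,0,-0.039,0,0,0],[-0.014,0,-0.039,0,0,0],[-0.014,0,-0.039,0,0,0],[-0.014,0,-0.039,0,0,0],[-0.014,0,-0.039,0,0,0],[-0.014,0,-0.039,0,0,0],[-0.014,0,-0.039,0,0,0],[-0.014,0.005,-0.039,0,0,0],[-0.014,0.01,-0.038,0,0,0],[-0.014,0.01,-0.038,0,0,0],[-0.01,0.01,-0.035,0,0,0]]'
python3 - <<'E'
from h import *
g([.512,.316,.15],101.4)
import cv2
c=r.camera("top");cv2.imwrite("pics/top1.png",cv2.resize(c["image"][180:310,160:300,::-1],None,fx=4,fy=4))
E
```

```text
time: 2.1
ee_pos: [0.5221, 0.2801, 0.2123]
eef_rot: [0.066, -0.704, 0.704, -0.07]
ft_force: [0.8, -0.9, 0.3]
width: 0.0869
t 2.1 tcp [0.5221 0.2801 0.2123] stand [-147.9  299.4  212.3] F_stand [ 0.9 -0.7  0.3] w 0.0869 T [ 0.03 -0.06 -0.04]
tool y [ 0.005  0.    -1.   ] z yaw -78.91 q7 -2.15
rot options [[0.46, 179.69, -0.06], [-0.04, -0.31, -0.3]]
shift before rot mm [  3.3  62.3 -37.2] after small rot [  2.8  62.3 -37.2]
```

```bash
python3 -m jog '[[0.002,0.01,-0.03,0,-0.3,-0.3],[0.001,0.025,-0.01,0,0,0],[0,0.03,0,0,0,0],[0,0.03,0,0,0,0],[0,0.01,0,0,0,0]]'
python3 - <<'E'
from h import *
g([.512,.316,.021],101.4)
E
```

```text
time: 2.57
ee_pos: [0.5043, 0.3351, 0.1008]
eef_rot: [-0.078, 0.706, -0.7, 0.074]
ft_force: [-2.1, -1.1, -0.3]
width: 0.0869
t 2.57 tcp [0.5043 0.3351 0.1008] stand [-177.6  349.   100.8] F_stand [-1.8 -1.5 -0.3] w 0.0869 T [0.   0.01 0.02]
tool y [-0.006  0.007 -1.   ] z yaw -77.6 q7 -2.28
rot options [[0.42, -179.0, -0.72], [0.46, 1.0, 0.27]]
shift before rot mm [-3.8 79.6 20.9] after small rot [-3.8 79.8 20.2]
```

```bash
python3 -m jog '[[-0.003,0,0.019,0.4,0.8,0.2],[0,0,0,0,0,0],[0,0,0,0,0,0]]'
python3 - <<'E'
from h import *
g([.512,.316,.021],101.4)
E
```

```text
time: 2.82
ee_pos: [0.5101, 0.3149, 0.0982]
eef_rot: [0.074, -0.703, 0.704, -0.069]
ft_force: [-0.9, 0.3, 0.3]
width: 0.087
t 2.82 tcp [0.5101 0.3149 0.0982] stand [-167.4  330.6   98.2] F_stand [-1.   0.   0.3] w 0.087 T [-0.06  0.01  0.  ]
tool y [-0.006 -0.002 -1.   ] z yaw -78.4 q7 -2.26
rot options [[0.6, -179.8, 0.07], [-0.05, 0.2, 0.38]]
shift before rot mm [-2.6 77.2 -0.8] after small rot [-2.1 77.2 -0.7]
```

```bash
python3 -m jog '[[-0.002,0.025,0,0,0.2,0.4],[0,0.025,0,0,0,0],[0,0.018,0,0,0,0],[0,0,0,0,0,0],[0,0,0,0,0,0]]'
python3 - <<'E'
from h import *
g([.512,.316,.021],101.4)
E
```

```text
time: 3.23
ee_pos: [0.5184, 0.3139, 0.0356]
eef_rot: [-0.064, 0.704, -0.703, 0.072]
ft_force: [-0.3, 0.7, 0.1]
width: 0.0869
t 3.23 tcp [0.5184 0.3139 0.0356] stand [-159.1  331.5   35.6] F_stand [-0.4  0.6  0.1] w 0.0869 T [ 0.04 -0.07 -0.03]
tool y [ 0.011  0.002 -1.   ] z yaw -79.0 q7 -2.31
rot options [[1.0, 179.59, 0.0], [0.0, -0.4, -0.64]]
shift before rot mm [ 6.1 14.6 -3.3] after small rot [ 5.9 14.6 -3.3]
```

```bash
python3 -m jog '[[0.005,0.008,-0.002,0,-0.4,-0.6],[0,0.004,0,0,0,0],[0,0,0,0,0,0],[0,0,0,0,0,0]]'
python3 - <<'E'
from h import *
g([.512,.316,.021],101.4)
E
```

```text
time: 3.57
ee_pos: [0.5152, 0.316, 0.0275]
eef_rot: [-0.068, 0.704, -0.703, 0.072]
ft_force: [-0.1, -0.4, 0.2]
width: 0.087
t 3.57 tcp [0.5152 0.316  0.0275] stand [-162.6  332.9   27.5] F_stand [ 0.  -0.4  0.2] w 0.087 T [-0.02  0.06  0.03]
tool y [ 0.005  0.002 -1.   ] z yaw -78.63 q7 -2.31
rot options [[0.47, 179.97, 0.13], [0.08, -0.03, -0.3]]
shift before rot mm [ 3.2  6.5 -0.6] after small rot [ 3.2  6.5 -0.6]
```

```bash
python3 -m jog '[[0.003,0.007,-0.001,0,0,-0.3],[0,0.003,0,0,0,0],[0,0,0,0,0,0]]'
python3 -m jog '[[0,0,0,0,0,0],[0,0,0,0,0,0],[0,0,0,0,0,0],[0,0,0,0,0,0],[0,0,0,0,0,0],[0,0,0,0,0,0]]' -1 55
python3 - <<'E'
from h import *
g([.512,.316,.021],101.4)
E
```

```text
time: 3.82
ee_pos: [0.5125, 0.317, 0.018]
eef_rot: [-0.07, 0.704, -0.703, 0.07]
ft_force: [-0.4, -1.0, 1.0]
width: 0.087
time: 4.32
ee_pos: [0.5125, 0.3171, 0.018]
eef_rot: [-0.07, 0.704, -0.703, 0.071]
ft_force: [0.2, 0.1, -0.6]
width: 0.0549
t 4.32 tcp [0.5125 0.3171 0.018 ] stand [-165.5  333.4   18. ] F_stand [ 0.2  0.2 -0.6] w 0.0549 T [0.02 0.   0.03]
tool y [ 0.001  0.002 -1.   ] z yaw -78.62 q7 -2.32
rot options [[0.13, 179.98, 0.18], [0.12, -0.02, -0.08]]
shift before rot mm [ 0.7 -3.   1. ] after small rot [ 0.7 -3.   1. ]
```

```bash
python3 -m jog '[[0,0,0,0,0,0],[0,0,0,0,0,0],[0,0,0,0,0,0],[0,0,0,0,0,0],[0,0,0,0,0,0],[0,0,0,0,0,0],[0,0,0,0,0,0],[0,0,0,0,0,0],[0,0,0,0,0,0],[0,0,0,0,0,0]]'
python3 -m jog '[[0,-0.02,0,0,0,0],[0,-0.035,0,0,0,0],[0,-0.035,0,0,0,0],[0,-0.035,0,0,0,0],[0,-0.035,0,0,0,0],[0,-0.035,0,0,0,0],[0,-0.025,0,0,0,0],[0,0,0,0,0,0]]'
python3 - <<'E'
from h import *
g([-105,0,230],-13,stand=True)
E
```

```text
time: 5.15
ee_pos: [0.5128, 0.3166, 0.0182]
eef_rot: [-0.069, 0.704, -0.703, 0.07]
ft_force: [0.4, -1.1, 0.7]
width: 0.0115
time: 5.82
ee_pos: [0.5085, 0.3149, 0.2422]
eef_rot: [0.075, -0.703, 0.704, -0.067]
ft_force: [0.2, 0.5, -2.1]
width: 0.0117
t 5.82 tcp [0.5085 0.3149 0.2422] stand [-168.9  330.3  242.2] F_stand [ 0.1  0.6 -2.1] w 0.0117 T [ 0.08 -0.   -0.03]
tool y [-0.011 -0.003 -1.   ] z yaw -78.49 q7 -2.2
rot options [[0.34, -65.49, 0.58], [-0.65, 114.51, 0.38]]
shift before rot mm [ 78.7  13.2 327. ] after small rot [330.3  12.2  63.9]
```

```bash
python3 -m jog '[[0,0,0,0,-7,0.5],[0,0,0,0,-7,0],[0,0,0,0,-7,0],[0,0,0,0,-7,0],[0,0,0,0,-7,0],[0,0,0,0,-7,0],[0,0,0,0,-7,0],[0,0,0,0,-7,0],[0,0,0,0,-6,0],[0,0,0,0,-3,0],[0,0,0,0,0,0]]'
python3 - <<'E'
from h import *
g([-105,0,230],-13,stand=True)
E
```

```text
time: 6.73
ee_pos: [0.5047, 0.3137, 0.2321]
eef_rot: [-0.452, 0.548, -0.546, 0.444]
ft_force: [-0.3, 0.3, -2.5]
width: 0.0117
t 6.73 tcp [0.5047 0.3137 0.2321] stand [-172.4  328.2  232.1] F_stand [-0.3  0.2 -2.5] w 0.0117 T [-0.03 -0.1  -0.05]
tool y [-0.011 -0.005 -1.   ] z yaw -11.34 q7 -1.1
rot options [[0.54, 1.66, 0.42], [0.66, -178.34, -0.84]]
shift before rot mm [330.    4.   57.9] after small rot [328.2   2.1  67.4]
```

```bash
python3 -m jog '[[0.025,0,0.004,0.5,1.6,0.4],[0.037,0,0.007,0,0,0],[0.037,0,0.007,0,0,0],[0.037,0,0.007,0,0,0],[0.037,0,0.007,0,0,0],[0.037,0,0.007,0,0,0],[0.037,0,0.007,0,0,0],[0.037,0,0.007,0,0,0],[0.025,0,0.005,0,0,0],[0,0,0,0,0,0],[0,0,0,0,0,0]]'
python3 - <<'E'
from h import *
g([-105,0,180],-13,stand=True)
import cv2
c=r.camera("top");np.savez("top2.npz",**{k:c[k] for k in("image","range_z","K","R","t")})
cv2.imwrite("pics/top2.png",cv2.resize(c["image"][130:310,240:440,::-1],None,fx=4,fy=3))
E
```

```text
time: 7.65
ee_pos: [0.4826, -0.0138, 0.221]
eef_rot: [-0.437, 0.562, -0.555, 0.431]
ft_force: [0.1, 0.8, -2.6]
width: 0.0114
t 7.65 tcp [ 0.4826 -0.0138  0.221 ] stand [-120.3    4.1  221. ] F_stand [-0.1  0.9 -2.6] w 0.0114 T [ 0.06 -0.1   0.03]
tool y [-0.013  0.002 -1.   ] z yaw -14.34 q7 -0.39
rot options [[0.75, -1.34, 0.05], [-0.09, 178.66, 1.17]]
shift before rot mm [ 3.7 40.8 15.9] after small rot [ 4.1 41.  15.3]
```

View pics/top2.png

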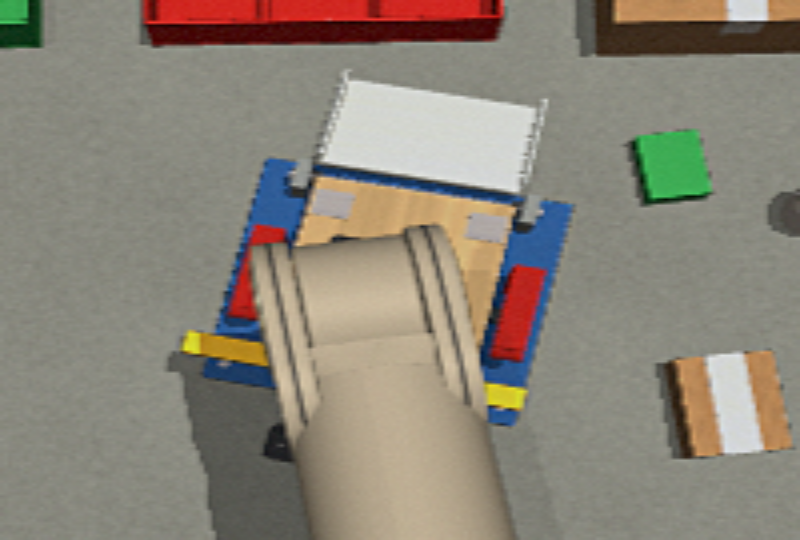

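The picture shows the bar held crosswise above the stand's front, with both ends visible (crop px about (190,343) and (524,398)). Next I measure its offset in the hand.

```bash
cat > bar.py <<'E'
from h import *
from lib import *
def bar(d,h,box):
    cs,k=blobs(d,(20,120,80),(35,255,255),box,15)
    cs=[c for c in cs if cv2.contourArea(c)>10]
    P=np.concatenate([[ (ray(d,q,h)-O)@S*1000 for q in c.reshape(-1,2)] for c in cs])
    R=cv2.minAreaRect(P[:,:2].astype(np.float32));print("bar stand rect",np.round(R[0],1),np.round(R[1],1),round(R[2],2),"areas",[cv2.contourArea(c) for c in cs])
    l=P[P[:,1]>85];q=P[P[:,1]<-85];print("ends y",P[:,1].max().round(1),P[:,1].min().round(1),"x at ends",((l[:,0].max()+l[:,0].min())/2).round(1),((q[:,0].max()+q[:,0].min())/2).round(1))
    return cs
E
python3 - <<'E'
from bar import *
d=dict(np.load("top2.npz"));bar(d,p[2]-.004,(270,200,385,275))
E
```

```text
t 7.7 tcp [ 0.4826 -0.014   0.2209] stand [-120.2    4.   220.9] F_stand [ 0.2 -1.2 -2.6] w 0.0118 T [-0.12 -0.17 -0.04]
tool y [-0.013  0.002 -1.   ] z yaw -14.33 q7 -0.39
bar stand rect [-120.9    6.5] [236.   19.8] 88.81 areas [55.0, 128.0]
ends y 124.6 -111.5 x at ends -118.7 -122.7
```

```bash
python3 -m jog '[[0.006,0.018,0.014,0.75,-1.3,0],[0,0.025,0.013,0,0,0],[0,0.02,0,0,0,0],[0,0.01,0,0,0,0],[0,0,0,0,0,0],[0,0,0,0,0,0]]'
python3 - <<'E'
from h import *
g([-93,-2.5,145],-13,stand=True)
E
```

```text
time: 8.2
ee_pos: [0.5087, -0.0191, 0.1452]
eef_rot: [0.441, -0.552, 0.553, -0.442]
ft_force: [0.4, -0.6, -2.9]
width: 0.0117
t 8.2 tcp [ 0.5087 -0.0191  0.1452] stand [-93.6   4.9 145.2] F_stand [ 0.5 -0.5 -2.9] w 0.0117 T [ 0.05 -0.1  -0.  ]
tool y [ 0.002  0.001 -1.   ] z yaw -12.77 q7 -0.46
rot options [[-0.08, 0.23, -0.06], [-0.09, -179.77, 0.13]]
shift before rot mm [7.4 0.1 0.5] after small rot [7.4 0.2 0.6]
```

```bash
python3 -m jog '[[0.0075,0,0,0,0.2,0],[0,0.008,0,0,0,0],[0,0.012,0,0,0,0],[0,0.012,0,0,0,0],[0,0.01,0,0,0,0],[0,0.006,0,0,0,0],[0,0,0,0,0,0]]'
python3 - <<'E'
from h import *
g([-93,-2.5,79],-13,stand=True)
E
```

```text
time: 8.78
ee_pos: [0.5093, -0.0256, 0.0969]
eef_rot: [0.438, -0.551, 0.555, -0.442]
ft_force: [0.5, -1.6, 2.7]
width: 0.0117
t 8.78 tcp [ 0.5093 -0.0256  0.0969] stand [-91.5  -1.3  96.9] F_stand [ 0.8 -1.4  2.7] w 0.0117 T [-0.14 -0.09 -0.04]
tool y [ 0.008 -0.001 -1.   ] z yaw -12.95 q7 -0.5
rot options [[-0.47, 0.05, -0.05], [-0.08, -179.95, 0.74]]
shift before rot mm [ 1.2 17.9 -1.6] after small rot [ 1.2 17.9 -1.5]
```

```bash
python3 -m jog '[[0.001,0.006,-0.001,-0.4,0,0],[0,0.006,0,0,0,0],[0,0.003,0,0,0,0],[0,0,0,0,0,0],[0,0,0,0,0,0]]'
python3 - <<'E'
from h import *
g([-93,-2.5,79],-13,stand=True)
E
```

```text
time: 9.2
ee_pos: [0.5089, -0.0257, 0.0809]
eef_rot: [-0.44, 0.553, -0.553, 0.441]
ft_force: [-1.7, 0.7, 3.9]
width: 0.0116
t 9.2 tcp [ 0.5089 -0.0257  0.0809] stand [-91.9  -1.5  80.9] F_stand [-1.8  0.3  3.9] w 0.0116 T [ 0.02  0.35 -0.01]
tool y [ 0.002  0.001 -1.   ] z yaw -12.92 q7 -0.52
rot options [[-0.08, 0.08, -0.1], [-0.15, -179.92, 0.12]]
shift before rot mm [ 1.   1.9 -1.1] after small rot [ 1.   1.9 -1.1]
```

```bash
python3 -m jog '[[0.001,0.0018,0,0,0,0],[0,0.0005,0,0,0,0],[0,0,0,0,0,0],[0,0,0,0,0,0]]'
python3 - <<'E'
from bar import *
g([-93,-2.5,79],-13,stand=True)
c=r.camera("top");bar(c,.076,(270,200,385,275))
c=r.camera("side");cv2.imwrite("pics/side3.png",cv2.resize(c["image"][190:300,240:400,::-1],None,fx=5,fy=5,interpolation=cv2.INTER_CUBIC))
E
```

```text
time: 9.53
ee_pos: [0.509, -0.0261, 0.0793]
eef_rot: [0.44, -0.553, 0.553, -0.442]
ft_force: [-2.0, 1.6, 4.2]
width: 0.0119
t 9.53 tcp [ 0.509  -0.0261  0.0793] stand [-91.7  -1.8  79.3] F_stand [-2.3  1.1  4.2] w 0.0119 T [ 0.13  0.37 -0.04]
tool y [ 0.003  0.001 -1.   ] z yaw -12.88 q7 -0.52
rot options [[-0.12, 0.12, -0.11], [-0.18, -179.88, 0.2]]
shift before rot mm [ 0.7  0.3 -1.3] after small rot [ 0.7  0.3 -1.3]
bar stand rect [-92.5  82.5] [72.2 20.6] 89.29 areas [123.5]Traceback (most recent call last):
  File "<stdin>", line 3, in <module>
  File "bar.py", line 8, in bar
    l=P[P[:,1]>85];q=P[P[:,1]<-85];print("ends y",P[:,1].max().round(1),P[:,1].min().round(1),"x at ends",((l[:,0].max()+l[:,0].min())/2).round(1),((q[:,0].max()+q[:,0].min())/2).round(1))
                                                                                                                                                     ~~~~~~~~~~^^
    return umr_maximum(a, axis, None, out, keepdims, initial, where)
ValueError: zero-size array to reduction operation maximum which has no identity
```

View side.

```bash
python3 - <<'E'
from bench import r
import cv2
c=r.camera("side");cv2.imwrite("pics/side3.png",cv2.resize(c["image"][190:300,240:400,::-1],None,fx=5,fy=5,interpolation=cv2.INTER_CUBIC))
E
```

```text
(no output)
```

View pics/side3.png

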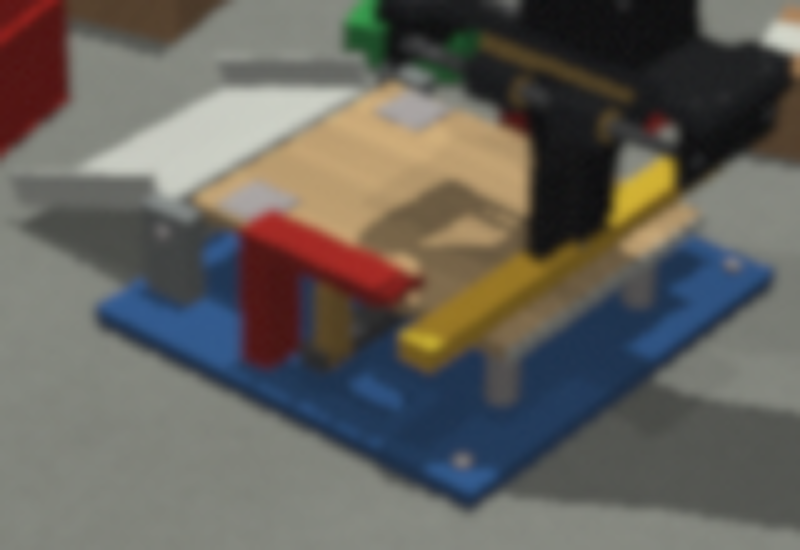

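```bash
python3 -m jog '[[0.0005,0.0003,0.005,0,0,0],[0,0.0003,0.005,0,0,0],[0,0,0.004,0,0,0],[0,0,0,0,0,0],[0,0,0,0,0,0]]'
python3 - <<'E'
from h import *
g([-60,-2.3,79],-13,stand=True)
E
```

```text
time: 10.05
ee_pos: [0.5214, -0.03, 0.0781]
eef_rot: [-0.441, 0.554, -0.552, 0.441]
ft_force: [-5.3, 1.0, 4.5]
width: 0.0116
t 10.05 tcp [ 0.5214 -0.03    0.0781] stand [-78.7  -2.9  78.1] F_stand [-5.4 -0.2  4.5] w 0.0116 T [0.17 1.07 0.07]
tool y [-0.002  0.001 -1.   ] z yaw -12.88 q7 -0.52
rot options [[0.11, 0.12, -0.03], [-0.05, -179.88, -0.17]]
shift before rot mm [-0.5 -0.9 18.7] after small rot [-0.6 -0.9 18.7]
```

```bash
python3 -m jog '[[0,-0.0003,0.005,0,0,0],[0,0,0.005,0,0,0],[0,0,0.003,0,0,0],[0,0,0,0,0,0],[0,0,0,0,0,0]]'
python3 - <<'E'
from h import *
g([-60,-2.3,79],-13,stand=True)
E
```

```text
time: 10.47
ee_pos: [0.5333, -0.0327, 0.0781]
eef_rot: [-0.442, 0.554, -0.552, 0.44]
ft_force: [-4.9, 0.5, 5.7]
width: 0.0116
t 10.47 tcp [ 0.5333 -0.0327  0.0781] stand [-66.6  -2.8  78.1] F_stand [-4.9 -0.6  5.7] w 0.0116 T [0.18 1.01 0.08]
tool y [-0.005  0.001 -1.   ] z yaw -12.85 q7 -0.53
rot options [[0.27, 0.15, -0.0], [-0.01, -179.85, -0.42]]
shift before rot mm [-0.5 -0.9  6.6] after small rot [-0.5 -0.9  6.6]
```

```bash
python3 -m jog '[[0,0,0.004,0.2,0.1,0],[0,0,0.003,0,0,0],[0,0,0,0,0,0],[0,0,0,0,0,0]]'; python3 -c "import h"
python3 -m jog '[[0,0,0.002,0.1,0,0],[0,0,0.002,0,0,0],[0,0,0,0,0,0],[0,0,0,0,0,0]]'; python3 -c "import h"
```

```text
time: 10.8
ee_pos: [0.5394, -0.0339, 0.0783]
eef_rot: [-0.441, 0.554, -0.552, 0.44]
ft_force: [-4.5, 0.4, 5.3]
width: 0.0119
t 10.8 tcp [ 0.5394 -0.0339  0.0783] stand [-60.4  -2.7  78.3] F_stand [-4.5 -0.6  5.3] w 0.0119 T [0.21 1.   0.14]
tool y [-0.003  0.    -1.   ] z yaw -12.93 q7 -0.53
time: 11.13
ee_pos: [0.5429, -0.0345, 0.0785]
eef_rot: [-0.441, 0.554, -0.553, 0.44]
ft_force: [-4.4, 0.7, 6.4]
width: 0.0117
t 11.13 tcp [ 0.5429 -0.0345  0.0785] stand [-56.8  -2.5  78.5] F_stand [-4.5 -0.3  6.4] w 0.0117 T [0.18 0.94 0.07]
tool y [-0.002 -0.    -1.   ] z yaw -12.91 q7 -0.53
```

```bash
for i in 1 ; do python3 -m jog '[[0,0,0.002,0,0,0],[0,0,0.0015,0,0,0],[0,0,0,0,0,0]]'; python3 -c "import h"; done
python3 -m jog '[[0,0.0002,0.002,0,0,0],[0,0,0.0015,0,0,0],[0,0,0,0,0,0]]'; python3 -c "import h"
```

```text
time: 11.38
ee_pos: [0.5458, -0.0351, 0.0787]
eef_rot: [-0.442, 0.554, -0.552, 0.44]
ft_force: [-3.9, 0.2, 5.5]
width: 0.0116
t 11.38 tcp [ 0.5458 -0.0351  0.0787] stand [-53.8  -2.4  78.7] F_stand [-3.9 -0.7  5.5] w 0.0116 T [0.26 0.68 0.12]
tool y [-0.003 -0.    -1.   ] z yaw -12.89 q7 -0.53
time: 11.63
ee_pos: [0.5488, -0.0356, 0.0787]
eef_rot: [-0.442, 0.554, -0.552, 0.44]
ft_force: [-4.1, 0.1, 5.9]
width: 0.0116
t 11.63 tcp [ 0.5488 -0.0356  0.0787] stand [-50.8  -2.2  78.7] F_stand [-4.1 -0.8  5.9] w 0.0116 T [0.21 0.73 0.13]
tool y [-0.004  0.    -1.   ] z yaw -12.86 q7 -0.53
```

```bash
python3 -m jog '[[0,0.0002,0.002,0,0,0],[0,0,0.0015,0,0,0],[0,0,0,0,0,0]]'; python3 -c "import h"
```

```text
time: 11.88
ee_pos: [0.5519, -0.0361, 0.0789]
eef_rot: [-0.442, 0.554, -0.552, 0.44]
ft_force: [-3.5, -0.2, 7.2]
width: 0.0114
t 11.88 tcp [ 0.5519 -0.0361  0.0789] stand [-47.7  -2.   78.9] F_stand [-3.4 -1.   7.2] w 0.0114 T [0.15 0.7  0.18]
tool y [-0.005  0.    -1.   ] z yaw -12.83 q7 -0.53
```

```bash
python3 -m jog '[[0,0.0004,0.002,0.2,0.1,0],[0,0,0.0015,0,0,0],[0,0,0,0,0,0]]'; python3 -c "import h"
```

```text
time: 12.13
ee_pos: [0.5548, -0.0366, 0.0788]
eef_rot: [-0.442, 0.553, -0.553, 0.44]
ft_force: [-3.8, 0.2, 7.3]
width: 0.0118
t 12.13 tcp [ 0.5548 -0.0366  0.0788] stand [-44.7  -1.8  78.8] F_stand [-3.8 -0.6  7.3] w 0.0118 T [0.27 0.66 0.19]
tool y [-0.003 -0.001 -1.   ] z yaw -12.91 q7 -0.54
```

```bash
python3 -m jog '[[0,0.0002,0.002,0.1,0.1,0],[0,0,0.0015,0,0,0],[0,0,0,0,0,0]]'; python3 -c "import h"
```

```text
time: 12.38
ee_pos: [0.5572, -0.0369, 0.0788]
eef_rot: [-0.441, 0.554, -0.553, 0.439]
ft_force: [-2.1, -0.1, 6.6]
width: 0.0116
t 12.38 tcp [ 0.5572 -0.0369  0.0788] stand [-42.4  -1.6  78.8] F_stand [-2.  -0.5  6.6] w 0.0116 T [ 0.27  0.47 -0.02]
tool y [-0.003 -0.001 -1.   ] z yaw -13.0 q7 -0.54
```

```bash
python3 -m jog '[[0,0.0002,0.002,0,0,0],[0,0,0.0015,0,0,0],[0,0,0,0,0,0]]'; python3 -c "import h"
```

```text
time: 12.63
ee_pos: [0.5575, -0.037, 0.0787]
eef_rot: [-0.443, 0.556, -0.551, 0.437]
ft_force: [-0.2, -0.5, 4.0]
width: 0.0115
t 12.63 tcp [ 0.5575 -0.037   0.0787] stand [-42.   -1.6  78.7] F_stand [-0.  -0.6  4. ] w 0.0115 T [ 0.48 -0.21 -0.15]
tool y [-0.01 -0.   -1.  ] z yaw -13.04 q7 -0.54
```

```bash
python3 - <<'E'
from h import *
import cv2
print(np.round(s["joint_positions"],3),np.round(s["joint_torque"],1))
c=r.camera("side");cv2.imwrite("pics/side4.png",cv2.resize(c["image"][150:300,220:420,::-1],None,fx=4,fy=4,interpolation=cv2.INTER_CUBIC))
E
```

```text
t 12.63 tcp [ 0.5575 -0.037   0.0787] stand [-42.   -1.6  78.7] F_stand [-0.  -0.6  4. ] w 0.0115 T [ 0.48 -0.21 -0.15]
tool y [-0.01 -0.   -1.  ] z yaw -13.04 q7 -0.54
[ 0.71   0.474 -0.892  1.756  0.405  1.119 -0.54 ] [ -0.5 -51.4 -12.8 -31.2   0.3   0.4   0.1]
```

View pics/side4.png

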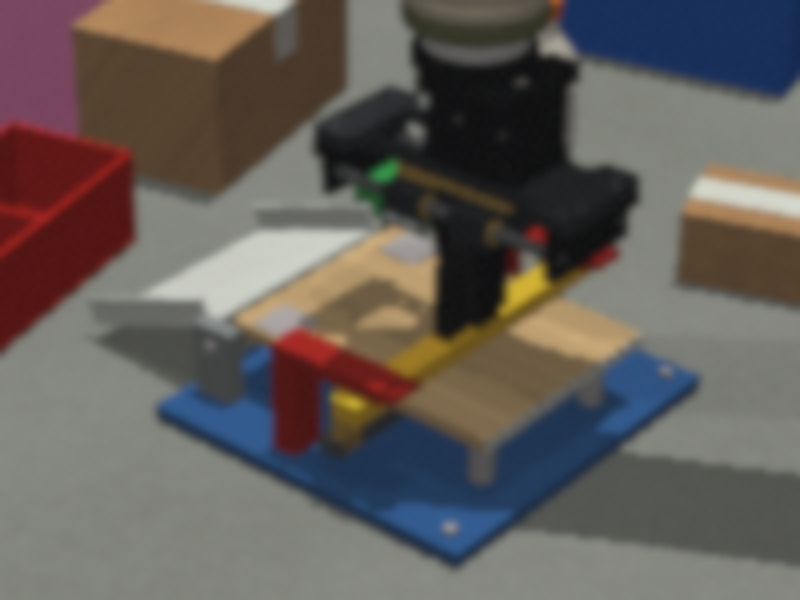

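The bar's end sits in the left throat at the brass finger (crop px ~(345,425)), and the gripper body is clear of everything. A zero row resets the target and so relaxes the push, so I now read the force during a commanded push.

```bash
python3 -m jog '[[0,0,0,0.5,0,0],[0,0,0.001,0,0,0]]'; python3 -c "import h"; python3 -m jog '[[0,0,0.0015,0,0,0],[0,0,0.0015,0,0,0]]'; python3 -c "import h"
```

```text
time: 12.85
ee_pos: [0.5576, -0.037, 0.0787]
eef_rot: [-0.441, 0.554, -0.553, 0.438]
ft_force: [-11.6, 1.8, 11.0]
width: 0.012
t 12.85 tcp [ 0.5576 -0.037   0.0787] stand [-42.   -1.6  78.7] F_stand [-11.7  -0.9  11. ] w 0.012 T [ 0.32  2.64 -0.11]
tool y [-0.004 -0.002 -1.   ] z yaw -13.08 q7 -0.54
time: 13.02
ee_pos: [0.5577, -0.037, 0.0787]
eef_rot: [-0.443, 0.555, -0.552, 0.437]
ft_force: [-12.2, 1.0, 12.0]
width: 0.0117
t 13.02 tcp [ 0.5577 -0.037   0.0787] stand [-41.9  -1.6  78.7] F_stand [-12.1  -1.8  12. ] w 0.0117 T [ 0.4   2.76 -0.07]
tool y [-0.01  -0.002 -1.   ] z yaw -13.1 q7 -0.54
```

```bash
python3 -m jog '[[0,0,0.0005,0.5,0,0],[0,0,0.0015,0,0,0],[0,0,0.0015,0,0,0],[0,0,0.0015,0,0,0]]'; python3 -c "import h"; python3 -m jog '[[0,-0.0007,0.0015,0.3,0,0],[0,0,0.001,0,0,0]]'; python3 -c "import h"
```

```text
time: 13.35
ee_pos: [0.5577, -0.037, 0.0787]
eef_rot: [-0.443, 0.556, -0.552, 0.435]
ft_force: [-11.9, 0.2, 12.8]
width: 0.0116
t 13.35 tcp [ 0.5577 -0.037   0.0787] stand [-41.9  -1.6  78.7] F_stand [-11.6  -2.5  12.8] w 0.0116 T [ 0.5   2.66 -0.05]
tool y [-0.012 -0.003 -1.   ] z yaw -13.14 q7 -0.54
time: 13.52
ee_pos: [0.5576, -0.037, 0.0788]
eef_rot: [-0.444, 0.556, -0.552, 0.435]
ft_force: [-8.9, 0.8, 11.8]
width: 0.012
t 13.52 tcp [ 0.5576 -0.037   0.0788] stand [-41.9  -1.6  78.8] F_stand [-8.9 -1.2 11.8] w 0.012 T [ 0.43  1.85 -0.04]
tool y [-0.012 -0.004 -1.   ] z yaw -13.17 q7 -0.55
```

```bash
python3 -m jog '[[0,0,0.001,0.7,0,0.2],[0,0,0.0017,0.2,0,0],[0,0,0.0017,0.2,0,0],[0,0,0.0017,0.2,0,0]]'; python3 -c "import h"; python3 -m jog '[[0,0,0,0,0,0],[0,-0.0005,0,0,0,0]]'; python3 -c "import h"
```

```text
time: 13.85
ee_pos: [0.5576, -0.037, 0.0784]
eef_rot: [0.441, -0.553, 0.555, -0.438]
ft_force: [-13.5, 0.4, 14.4]
width: 0.0115
t 13.85 tcp [ 0.5576 -0.037   0.0784] stand [-42.   -1.6  78.4] F_stand [-13.3  -2.6  14.4] w 0.0115 T [0.44 3.02 0.05]
tool y [-0.002 -0.005 -1.   ] z yaw -13.17 q7 -0.55
time: 14.02
ee_pos: [0.5575, -0.0369, 0.0794]
eef_rot: [0.441, -0.553, 0.555, -0.438]
ft_force: [-3.2, -0.6, 5.7]
width: 0.0118
t 14.02 tcp [ 0.5575 -0.0369  0.0794] stand [-42.1  -1.5  79.4] F_stand [-3.  -1.3  5.7] w 0.0118 T [0.46 0.82 0.01]
tool y [-0.002 -0.005 -1.   ] z yaw -13.2 q7 -0.55
```

Pressed snug at about 13 N on the wrist, level and then relaxed. Now releasing.

```bash
python3 -m jog '[[0,0,0,0,0,0],[0,0,0,0,0,0],[0,0,0,0,0,0],[0,0,0,0,0,0],[0,0,0,0,0,0],[0,0,0,0,0,0]]' 0.2; python3 - <<'E'
from bar import *
c=r.camera("top")
cv2.imwrite("pics/top5.png",cv2.resize(c["image"][150:290,260:420,::-1],None,fx=4,fy=4))
E
```

```text
time: 14.52
ee_pos: [0.5586, -0.0383, 0.0789]
eef_rot: [0.44, -0.553, 0.556, -0.438]
ft_force: [0.4, -0.4, -0.1]
width: 0.0435
t 14.52 tcp [ 0.5586 -0.0383  0.0789] stand [-40.7  -2.7  78.9] F_stand [ 0.5 -0.3 -0.1] w 0.0435 T [-0.04 -0.04 -0.02]
tool y [ 0.001 -0.006 -1.   ] z yaw -13.26 q7 -0.55
```

```bash
python3 -m jog '[[0,-0.01,0,0,0,0],[0,-0.025,0,0,0,0],[0,-0.03,0,0,0,0],[0,-0.035,0,0,0,0],[0,-0.035,0,0,0,0],[0,-0.03,0,0,0,0],[0,-0.02,0,0,0,0],[0,0,0,0,0,0]]'
python3 -m jog '[[0,0,-0.03,0,0,0],[0,0,-0.035,0,0,0],[0,0,-0.035,0,0,0],[0,0,-0.035,0,0,0],[0,0,-0.025,0,0,0],[0,0,0,0,0,0],[0,0,0,0,0,0]]'
python3 - <<'E'
from bar import *
c=r.camera("side");cv2.imwrite("pics/side6.png",cv2.resize(c["image"][150:300,220:420,::-1],None,fx=4,fy=4,interpolation=cv2.INTER_CUBIC))
c=r.camera("top");cv2.imwrite("pics/top6.png",cv2.resize(c["image"][150:290,260:420,::-1],None,fx=4,fy=4))
C=cloud(c).reshape(-1,3);Q=(C-O)@S*1000
for x in(-105,-75,0,30,60):
    m=(abs(Q[:,0]-x)<8)&(abs(Q[:,1])<70);print(x,np.percentile(Q[m,2],[25,50,75]).round(1))
bar(c,.076,(270,180,385,275))
E
```

```text
time: 15.23
ee_pos: [0.5566, -0.0356, 0.2758]
eef_rot: [0.441, -0.553, 0.554, -0.439]
ft_force: [-0.1, 0.2, 0.2]
width: 0.0523
time: 15.82
ee_pos: [0.3976, 0.003, 0.2747]
eef_rot: [0.44, -0.553, 0.555, -0.439]
ft_force: [-0.6, -0.6, -0.4]
width: 0.052
t 15.82 tcp [0.3976 0.003  0.2747] stand [-206.8    1.4  274.7] F_stand [-0.5 -0.7 -0.4] w 0.052 T [ 0.   -0.1  -0.05]
tool y [ 0.    -0.002 -1.   ] z yaw -13.15 q7 -0.1
-105 [ 60.8  64.  383.4]
-75 [60.7 63.1 64.8]
0 [60.  62.3 64.2]
30 [60.  62.1 64.5]
60 [59.7 62.2 64.7]
bar stand rect [-42.7   0.5] [175.6  20.1] 89.83 areas [220.0]
ends y 88.3 -87.2 x at ends -41.8 -42.6
```

View pics/side6.png

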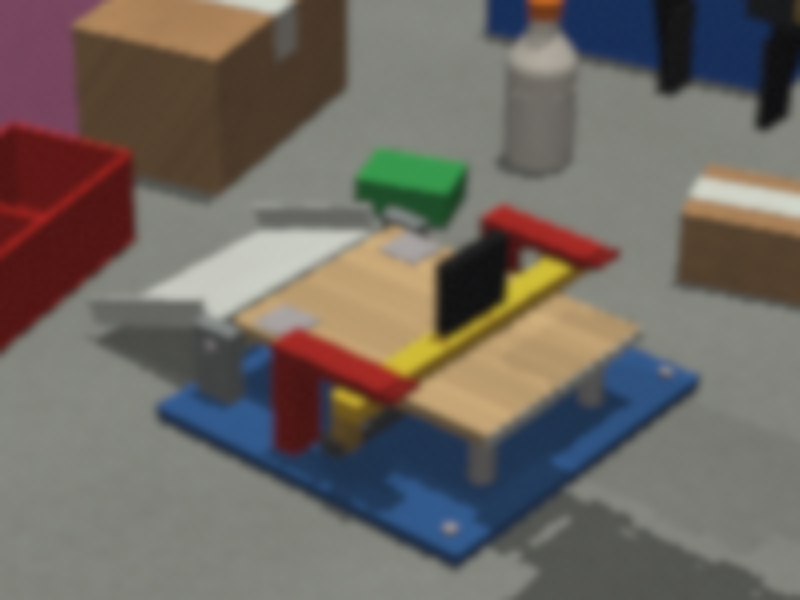

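View pics/top6.png

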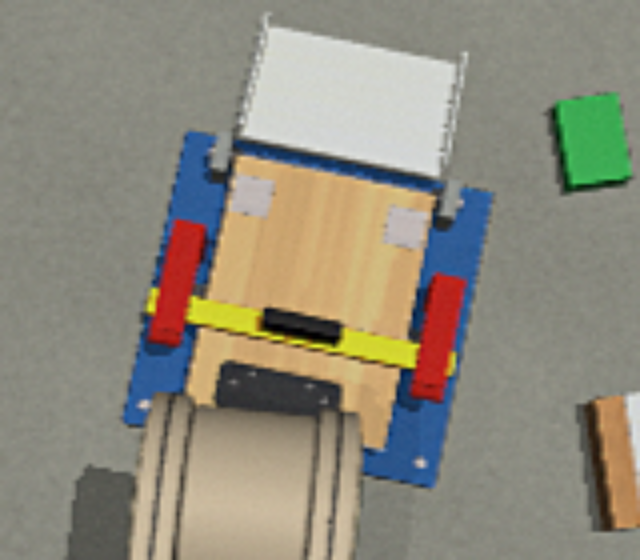

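The pictures show the bar lying under both hooks, centred (fin at top-crop px (300,325)), against the brass finger and parallel to the hinge. The plate is level and the gripper is clear, so I am handing in.

```bash
python3 -c "
from bench import r
print(r.close_job())"
```

```text
the job is handed in; nothing more can be done
None
```

The plate is locked level, with the yellow bar lying under both red hooks against the brass stop. I gripped the bar by its fin, pressed the plate level just in front of the hooks and slid the bar in until it met the stop. I pressed it there at about 12–13 N at the wrist; roughly 4 N of that was sliding friction, so the stop felt about 8–13 N. I then released the bar, backed off and handed in at about 16 s of the 64 s limit.

**Last checks:**
- **Bar position:** it is centred to about 0.5 mm and parallel to the hinge within about 0.5°. It lies about 6 mm short of the nominal home along x, within what the stop's setting allows.
- **Plate:** its top measured about 62–64 mm along its length, so level within measurement noise.
- **Contact:** the fingers are open and clear, and the wrist force is about zero.
- **Forces:** highest wrist reading was about 14 N vertically and 13 N along x.
- **Other things on the bench:** I did not measure them again. The parts visible in the last pictures look undisturbed.

**One disagreement:** the force read almost zero when the bar first reached the stop, because rows without motion relax the push. Readings taken during a commanded push confirmed the contact.

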